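# Roll the rolling pin into the rest groove of the pastry board

## Task

The rolling pin lies loose and askew on the pastry board. Using only the fingertips, push it square to the board and roll it away from you until it lies still in the rest groove, the straight dark groove across the far part of the board, settled in it and about in the middle of its length. Let it roll rather than drag it along without turning, do not pick it up or let it run off the board, and leave the mug, spice jar, garlic bulb and tin where they stand.

Things in the scene. Friction and masses are not known exactly. Their poses are not given: they have to be found in the camera images.
- rolling_pin: Tapered wooden rolling pin, no handles, loose, 0.3 to 0.65 kg, 340 mm long; 50 mm thick over the middle 100 mm, tapering evenly to 32 mm at the rounded ends. Origin: middle of its axis, 25 mm above the board's top as it lies there. y runs along the pin; x and z turn as it rolls. It starts 95 to 140 mm short of the groove, centred within 20 mm, askew up to 0.3 rad either way.
- pin_taper (a point): Point on the pin's axis 85 mm from its middle towards its +y end, on one taper; the pin is 41 mm thick here and at the same place on the other taper. Pushed from behind at one of these places, at axis height, the pin turns square while it rolls on some 20 to 40 mm.
- pin_mid (a point): Middle of the pin's axis, in the thick part. Fingertips laid on its top here with a few newtons and moved at a right angle to the pin roll it half as far as they move; pushed from behind at axis height it rolls on too. It rolls easily and coasts to a stop within a few centimetres.
- pastry_board: Smooth wooden pastry board, fixed, 300 mm (its x, away from the robot) by 380 mm (its y), 20 mm thick, flat on the table, turned by up to 0.3 rad. Origin: centre of its underside, at table height; its top is 20 mm higher. The rest groove runs straight across its whole width, parallel to its y; beyond the groove is a strip of board 38 mm wide and no stop.
- groove (a point): Middle of the rest groove's length and mouth, level with the board's top, at x = +95 mm in the board's frame; axes as the board. The groove is 34 mm wide at the mouth, 8 mm deep, of dark wood, its flanks sloping 32 degrees. The pin, nearly square to it, drops in by 6 mm once its axis passes the mouth's near edge (axis then 19 mm above this point) and stays there.
- mug_1: White mug with green and grey diamonds, 78 x 110 x 90 mm, standing to the left of the board; to be left alone. Origin: centre of its underside.
- spice_jar: Glass spice jar with red cap, 45 mm thick, 106 mm high, standing to the right of the board; to be left alone. Origin: centre of its underside.
- garlic_bulb: Garlic bulb, 58 mm thick, 59 mm high, to the right of the board; to be left alone. Origin: centre of its underside.
- tomato_tin: Squat tin, 75 mm thick, 58 mm high, standing to the right of the near part of the board; to be left alone. Origin: centre of its underside.

How it is judged (in metres and radians):
On the way:
1. the pin has rolled at least a quarter turn about its axis (angle between rolling_pin's own z axis and vertical above 1.5 rad), for 0.1 s.
At the end, for the whole second after the job is handed in: The pin lies still in the groove: its axis within 6 mm of the groove's middle, parallel to it within 0.05 rad and sunk into it (axis 15 to 21.5 mm above the board's top), the middle of the pin within 80 mm of the middle of the groove's length (x of rolling_pin in the frame of groove between -0.006 and 0.006 m and z of rolling_pin in the frame of groove between 0.015 and 0.0215 m and y of rolling_pin in the frame of groove between -0.08 and 0.08 m and angle between the y axis of rolling_pin and the y axis of pastry_board, either way round below 0.05 rad and linear speed of rolling_pin below 0.02 m/s and angular speed of rolling_pin below 0.3 rad/s); the robot touches nothing.
It fails at once if the rolling pin is lifted more than 12 mm (z of rolling_pin in the frame of groove above 0.037 m).
It fails at once if the rolling pin leaves the board (z of rolling_pin in the frame of groove below 0.008 m).
It fails at once if the mug, spice jar, garlic bulb or tin is moved more than 20 mm or tipped (distance of any of mug_1, spice_jar, garlic_bulb, tomato_tin from where it was at the start of the episode above 0.02 m or angle between any of mug_1, spice_jar, garlic_bulb, tomato_tin's own z axis and vertical above 0.35 rad).
It also fails if it takes over 48 s, if anything falls off the work surface, if the arm or the gripper's body presses on something with over 40 N, if the wrist force passes 120 N, or if a joint passes its speed limit or range.

## Robot

A 6-joint arm with a two-finger parallel gripper is mounted at the origin on a cart in front of the work surface, level with it; the furniture and walls round the work are solid. World frame = base frame: x ahead of the robot, y to its left, z up, the work surface at z = 0. Lengths are in mm, angles in rad, forces in N, time in s.
With the tool pointing down it reaches from about 375 to 825 mm from the base axis. Payload 5.5 kg.
Tool frame: the origin (TCP) lies at the very end of the fingers, on their centre line; the grasp point (between the pads) lies 19 mm behind it; z points along the fingers, y is the line along which they close (so a half turn about z gives the same grasp; the last joint's range is limited). The gripper opens to 85 mm and grips with 20 to 120 N. Pads are 22 mm wide; open, the fingers measure 114 mm over their backs; the gripper's body (76 mm by 85 mm) begins 54 mm behind the grasp point. The pads swing forward as they close: fully open they stand 13 mm farther back than shut.
Start: joints at [1.129, 0.314, -0.047, 1.21, 0, 1.571], TCP at [256.537, 542.387, 231.299] pointing down, gripper open.
Joint ranges: [-2.67, 2.67], [-0.69, 1.73], [-1.03, 1.25], [-2.08, 2.16], [-1.42, 1.45], [-3.14, 3.14]. Speed limits (rad/s): [2.39, 2.39, 3.01, 3.14, 3.14, 3.14].

## Interface

Orientations are given as a unit quaternion [w, x, y, z].
In Python, from station import bot, optics gives the robot as it stands. Calls block until the motion is done:
- bot.movep(position, orientation): joint-space move of the TCP to a pose.
- bot.line_to(position, attitude=None, velocity=150, threshold=None): straight line of the TCP; attitude=None keeps the orientation; velocity is the mean speed in mm/s. With threshold (N) it stops when the force on the tool has changed by that much, and returns True; else False.
- bot.set_joints(angles): joint-space move.
- bot.open_gripper() and bot.close_gripper(): open the fingers fully, or close them until they stop; the grip force is fixed at half the most.
- bot.wait(seconds).
- bot.inverse_kinematics(position, orientation): joint angles nearest the present ones, or None.
- bot.read_state(): the state.
- optics.capture(name): name is "scene" or "top" or "wrist"; returns a dict with "img" (400x640x3 uint8, blue, green, red), "z_map" (400x640 float32, mm along the optical axis (not along the pixel's ray), 0 where there is no reading), "fx", "fy", "cx", "cy" (pixels), "dist_coeffs" ([k1, k2, p1, p2, k3] as OpenCV has them; the pictures are not rectified), "world_from_camera" (4x4, takes a point from camera to world coordinates). Camera axes: x right, y down, z forward; pixel columns grow to the right and rows downward; lengths in mm; the calibration is good to about 2 mm. A picture is of the moment at which its call begins.
A pose or a line that the arm cannot do raises bot.IKError and nothing moves.
- bot.finish_job(): hands the job in; it is judged then, once.
The state is a dict: "time_s": time; "joints": joint angles; "qvel": joint speeds; "effort": joint torques, N m; "position": TCP position; "ee_rot": TCP orientation; "contact_force": force on the tool from outside, world axes, zero at the start; "moment": the same for the moment, N m; "grip_width": finger opening in mm; "finger_force": force on a finger pad.
Only numpy, scipy, OpenCV 4.12 (cv2) and the standard library are available. Lean on these libraries where they do the work, as an engineer would, in place of code of your own. Each camera call takes 0.05 s, during which the arm holds its last target. There are 200 camera calls.

## Working session

There is one attempt and no reset: what is moved stays moved. The work goes in short steps, each a Python script; the robot and the scene stay as the last script left them, time stands still between calls to the robot, and variables do not carry over. Pictures are saved under pics/ and viewed, at most 10 in all, crops included, and the job is handed in when it is done.

```bash
ls; mkdir -p pics
cat > h.py <<'E'
import numpy as np, cv2
from station import bot, optics
def cloud(c):
    z=c["z_map"]; h,w=z.shape
    u,v=np.meshgrid(np.arange(w),np.arange(h))
    K=np.array([[c["fx"],0,c["cx"]],[0,c["fy"],c["cy"]],[0,0,1]])
    n=cv2.undistortPoints(np.stack([u,v],-1).reshape(-1,1,2).astype(np.float64),K,np.array(c["dist_coeffs"])).reshape(h,w,2)
    P=np.dstack([n[...,0]*z,n[...,1]*z,z,np.ones_like(z)])@np.array(c["world_from_camera"]).T
    P=P[...,:3]; P[z<=0]=np.nan
    return P
E
python3 - <<'E'
from h import *
c=optics.capture("top"); cv2.imwrite("pics/top1.png",c["img"]); P=cloud(c); np.save("P.npy",P); cv2.imwrite("raw.png",c["img"])
s=optics.capture("scene"); cv2.imwrite("pics/scene1.png",s["img"])
print(np.round(c["world_from_camera"],2)); print(bot.read_state())
E
```

```text
pics
[[ 1.00000e-02 -9.90000e-01  1.10000e-01  3.82630e+02]
 [-1.00000e+00 -2.00000e-02 -1.00000e-02 -3.55900e+01]
 [ 1.00000e-02 -1.10000e-01 -9.90000e-01  1.64822e+03]
 [ 0.00000e+00  0.00000e+00  0.00000e+00  1.00000e+00]]
{'time_s': 0.1, 'joints': array([ 1.12893943e+00,  3.14146967e-01, -4.79622048e-02,  1.21017974e+00,
       -3.27142668e-05,  1.57081639e+00]), 'qvel': array([ 0.00227535, -0.00120864,  0.00072883,  0.00012039,  0.00010785,
        0.0004243 ]), 'effort': array([ 3.56505889e-04, -5.40766203e+01,  3.40540802e+01,  1.12260139e-02,
        3.44128352e-07,  1.62640094e-05]), 'position': array([256.36644918, 541.91724809, 230.53316791]), 'ee_rot': array([-1.47572864e-04,  2.19145311e-01,  9.75691947e-01, -7.31741602e-04]), 'contact_force': array([ 0.0646639 , -0.22213771,  0.13557333]), 'moment': array([ 0.03508162, -0.02452371, -0.03448353]), 'finger_force': 0.0, 'grip_width': 85.04480708667921}
```

View pics/top1.png

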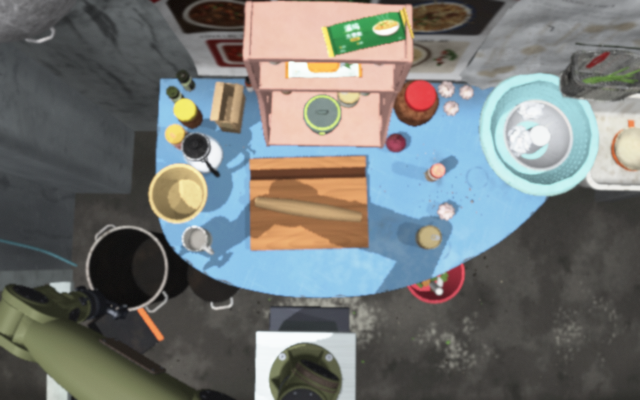

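The top view shows the board at about cols 250–368, rows 156–250, with the dark groove at rows 167–180. The pin runs from (257,202) to (360,216), and a shelf stands beyond the board from row 145. Next I'll measure the board and pin.

```bash
cat >> h.py <<'E'
def R(a): return np.array([[np.cos(a),-np.sin(a)],[np.sin(a),np.cos(a)]])
def find_pin(P,board=None,zmin=30):
    "pin middle (world xy) and yaw of its axis, from points above the board's top; outline rectangle"
    x,y,z=np.moveaxis(P,-1,0)
    m=np.zeros(z.shape,np.uint8); m[150:262,240:380]=1
    m=(m>0)&(z>zmin)&(z<85)
    n,l,st,_=cv2.connectedComponentsWithStats(m.astype(np.uint8)); k=1+np.argmax(st[1:,4])
    p=P[l==k]; q=p[:,:2]; c,(w,h),a=cv2.minAreaRect(q.astype(np.float32))
    e=np.linalg.svd(q-q.mean(0),full_matrices=False)[2][0]; e*=np.sign(e[1])
    t=(q-q.mean(0))@e
    mid=q.mean(0)+e*(t.min()+t.max())/2
    return mid,np.arctan2(-e[0],e[1]),(np.ptp(t),min(w,h),np.nanpercentile(p[:,2],98))
E
python3 - <<'E'
from h import *
P=np.load("P.npy"); im=cv2.imread("raw.png"); x,y,z=np.moveaxis(P,-1,0)
m=(z>11)&(z<80); mm=np.zeros(z.shape,np.uint8); mm[148:262,242:378]=1
hsv=cv2.cvtColor(im,cv2.COLOR_BGR2HSV); wood=(hsv[...,0]<30)&(hsv[...,1]>60)
m=(m&wood&(mm>0)).astype(np.uint8)
n,l,st,_=cv2.connectedComponentsWithStats(m);k=1+np.argmax(st[1:,4]); q=P[l==k]
top=q[(q[:,2]<26)]
(c,wh,a)=cv2.minAreaRect(top[:,:2].astype(np.float32)); print("board",c,wh,a,"medz",np.median(top[:,2]))
# groove by depth/dark
g=(l==k)&(im.max(2)<np.percentile(im.max(2)[l==k],50)-35); g[195:]=False
gp=P[g]; e=np.linalg.svd(gp[:,:2]-gp[:,:2].mean(0),full_matrices=False)[2][0]; e*=np.sign(e[1])
print("groove dark",g.sum(),gp.mean(0),np.arctan2(-e[0],e[1]),np.ptp((gp[:,:2]-gp[:,:2].mean(0))@e), np.ptp(gp[:,0]))
print("pin",find_pin(P))
for r in range(150,256,4): print(r,np.round(P[r,310],0),im[r,310], np.round(P[r,260],0))
# obstacles
for n_,(u,v) in dict(mug=(196,238),jar=(437,171),garlic=(446,211),tin=(428,237)).items():print(n_,P[v,u])
s=(x>640)&(abs(y)<300)&(z>60)&(z<600);print("shelf min x",np.nanpercentile(x[s],1))
E
```

```text
board (568.1046142578125, 0.358184814453125) (296.7586364746094, 378.57952880859375) 2.357250213623047 medz 20.678719791761523
groove dark 980 [661.98927329   6.68791922  17.25587456] 0.04410890742736511 369.6104854331036 45.7704831101147
pin (array([5.42439459e+02, 2.44296612e-01]), np.float64(-0.13065280766775564), (np.float64(338.3167042187241), 50.39247512817383, np.float64(75.4856237978061)))
150 [742.  -2.   8.] [234 201 147] [739. 163.   9.]
154 [731.  -2.  -5.] [230 195 142] [727. 163.   2.]
158 [714.  -3.  15.] [109 156 212] [715. 164.  -7.]
162 [698.  -3.  25.] [105 159 220] [697. 160.  18.]
166 [687.  -3.  17.] [106 158 221] [685. 160.  15.]
170 [672.  -4.  22.] [ 48  67 108] [671. 160.  15.]
174 [661.  -4.  14.] [44 62 99] [658. 159.  15.]
178 [647.  -4.  17.] [ 57  85 129] [644. 159.  18.]
182 [633.  -4.  20.] [109 165 227] [631. 158.  16.]
186 [621.  -4.  18.] [ 78 120 173] [618. 158.  20.]
190 [606.  -5.  26.] [ 71 108 157] [604. 156.  28.]
194 [594.  -5.  23.] [ 76 116 167] [591. 156.  24.]
198 [581.  -5.  20.] [ 71 108 156] [574. 152.  57.]
202 [563.  -6.  61.] [ 76 
[... 223 characters left out ...]
154.  28.]
222 [504.  -6.  16.] [ 70 106 153] [501. 154.  21.]
226 [490.  -7.  24.] [ 74 112 163] [488. 154.  22.]
230 [478.  -7.  23.] [ 79 121 173] [476. 154.  13.]
234 [465.  -7.  24.] [110 164 226] [462. 153.  25.]
238 [452.  -7.  23.] [110 165 227] [450. 153.  18.]
242 [439.  -8.  23.] [115 172 232] [437. 152.  25.]
246 [427.  -8.  21.] [100 152 211] [424. 153.  14.]
250 [414.  -8.   0.] [228 195 157] [412. 155.  -5.]
254 [401.  -8.   7.] [235 204 153] [399. 154.  -2.]
mug [446.08504523 362.38724159  10.70864483]
jar [ 662.79131657 -400.87233063   98.38542578]
garlic [ 542.85977979 -440.332056     48.4333028 ]
tin [ 458.97216895 -380.58824975   52.89527311]
shelf min x 734.8820745811845
```

View pics/scene1.png

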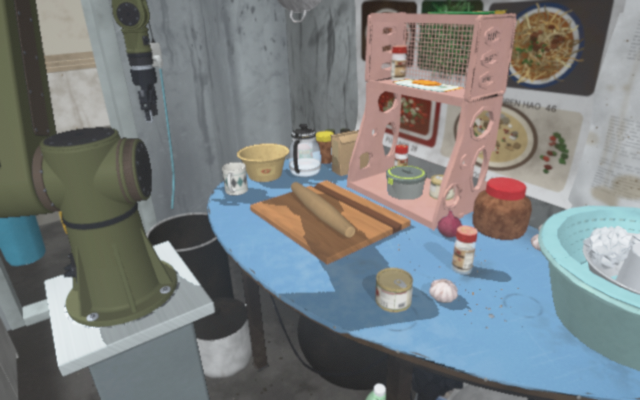

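```bash
cat >> h.py <<'E'
BY=0.043; BC=np.array([567.8,0.0])
Q=[0,-np.sin(BY/2),np.cos(BY/2),0]
def W(bx,by,z): p=BC+R(BY)@np.array([bx,by]); return [p[0],p[1],z]
def look(name):
    c=optics.capture("top"); cv2.imwrite("pics/%s.png"%name,cv2.resize(c["img"][120:270,200:460],None,fx=3,fy=3)); return cloud(c)
def report(P):
    mid,yaw,d=find_pin(P); b=R(-BY)@(mid-BC)
    print("pin board xy",b.round(1),"rel yaw",round(yaw-BY,3),d,"t",bot.read_state()["time_s"]); return b,yaw-BY
E
python3 - <<'E'
from h import *
bot.movep(W(-105,-45,200),Q)
bot.line_to(W(-105,-45,27),velocity=150,threshold=8) and print("hit",bot.read_state()["position"])
print(bot.read_state()["time_s"],bot.read_state()["position"])
print(bot.line_to(W(-75,-45,27),velocity=60))
print(bot.line_to(W(-35,-45,27),velocity=35))
print(bot.read_state()["position"],bot.read_state()["contact_force"])
bot.line_to(W(-100,-45,27),velocity=120)
c=look("a1"); np.save("P1.npy",c)
print(bot.read_state()["time_s"])
E
```

```text
3.6417 [465.53595586 -49.50041631  27.67997049]
False
False
[534.46013805 -46.47109459  26.94237324] [-0.89792433 -0.18850497 -0.42277166]
6.325
```

View pics/a1.png

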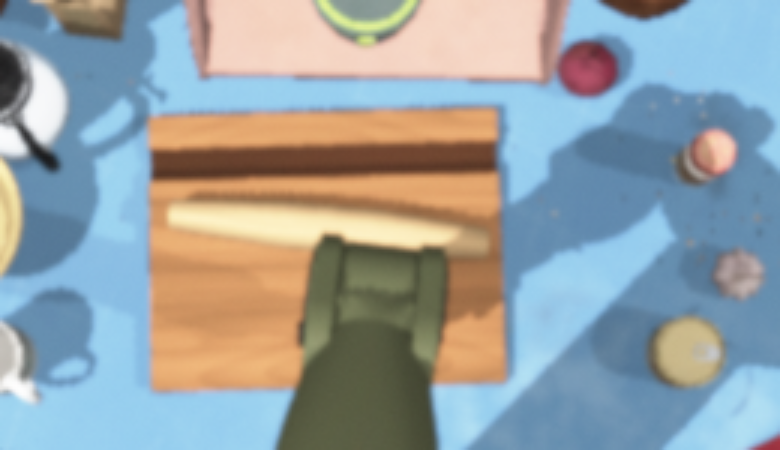

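The pin runs from crop (170,213) to (488,240), i.e. full-image (257,191)–(363,200). It has rolled forward but is still askew by about 0.1 rad; the groove is at crop row ~160. I'll measure it with a colour mask.

```bash
cat >> h.py <<'E'
def find2(P,zc=33):
    "board-frame axis fit: points 35..75 high over board, forward of gripper; mean per y-slice"
    q=P.reshape(-1,3); q=q[np.isfinite(q).all(1)]
    b=(q[:,:2]-BC)@R(BY)
    m=(abs(b[:,0])<140)&(abs(b[:,1])<175)&(q[:,2]>zc)&(q[:,2]<78); return b[m],q[m,2]
def slices(P,zc=33):
    b,z=find2(P,zc)
    for y0 in range(-170,170,20):
        s=(b[:,1]>=y0)&(b[:,1]<y0+20)
        if s.sum()>3: print(y0+10,s.sum(),"x",b[s,0].min().round(),b[s,0].max().round(),"mean",b[s,0].mean().round(1),"z",z[s].mean().round())
E
python3 - <<'E'
from h import *
slices(np.load("P1.npy")); print(); slices(np.load("P.npy"))
E
```

```text
-160 69 x -17.0 14.0 mean -2.2 z 60.0
-140 68 x -14.0 22.0 mean 1.5 z 61.0
-120 60 x -14.0 26.0 mean 8.2 z 63.0
-100 62 x -8.0 122.0 mean 12.0 z 65.0
-80 67 x -5.0 34.0 mean 13.2 z 65.0
-60 77 x -1.0 36.0 mean 15.6 z 68.0
-40 66 x 3.0 37.0 mean 18.9 z 69.0
-20 67 x 4.0 41.0 mean 23.1 z 68.0
0 64 x 3.0 125.0 mean 25.5 z 68.0
20 96 x -42.0 46.0 mean 18.6 z 66.0
40 102 x -2.0 46.0 mean 21.6 z 66.0
60 94 x 1.0 118.0 mean 23.5 z 64.0
80 81 x 5.0 48.0 mean 25.3 z 63.0
100 84 x 8.0 47.0 mean 27.7 z 63.0
120 69 x -97.0 48.0 mean 28.6 z 61.0
140 66 x 16.0 49.0 mean 31.7 z 60.0
160 48 x -112.0 49.0 mean 29.3 z 58.0

-160 50 x -68.0 -36.0 mean -52.2 z 60.0
-140 74 x -65.0 14.0 mean -48.5 z 60.0
-120 78 x -64.0 -25.0 mean -46.6 z 62.0
-100 80 x -63.0 -19.0 mean -42.1 z 63.0
-80 98 x -60.0 -15.0 mean -39.8 z 64.0
-60 90 x -59.0 -8.0 mean -36.0 z 65.0
-40 107 x -56.0 -8.0 mean -32.4 z 67.0
-20 99 x -52.0 -4.0 mean -29.7 z 65.0
0 99 x -49.0 0.0 mean -24.7 z 66.0
20 105 x -47.0 4.0 mean -22.9 z 65.0
40 95 x -41.0 7.0 mean -18.3 z 66.0
60 105 x -40.0 12.0 mean -15.5 z 66.0
80 89 x -34.0 12.0 mean -11.3 z 64.0
100 81 x -30.0 12.0 mean -8.2 z 63.0
120 83 x -122.0 16.0 mean -5.4 z 62.0
140 66 x -19.0 16.0 mean -2.2 z 60.0
160 55 x -102.0 110.0 mean 1.0 z 59.0
```

Run:
```python
from h import *
bot.close_gripper()
bot.line_to(W(-60,-135,27),velocity=120)
bot.line_to(W(-32,-135,27),velocity=60)
bot.line_to(W(-12,-135,27),velocity=22)
print(bot.read_state()["position"],bot.read_state()["contact_force"])
bot.line_to(W(-45,-135,27),velocity=60)
P=look("a2"); np.save("P2.npy",P); slices(P)
print(bot.read_state()["time_s"])
```

```text
[ 561.45118857 -135.36726903   26.95954618] [ 0.85520011 -0.86172786 -0.94650983]
-100 52 x 6.0 61.0 mean 28.8 z 64.0
-80 90 x 7.0 53.0 mean 27.6 z 65.0
-60 102 x -23.0 56.0 mean 27.5 z 66.0
-40 95 x 8.0 56.0 mean 30.3 z 65.0
-20 103 x 9.0 56.0 mean 32.2 z 66.0
0 99 x 12.0 61.0 mean 33.9 z 65.0
20 93 x -10.0 61.0 mean 35.0 z 64.0
40 101 x 16.0 140.0 mean 38.8 z 66.0
60 89 x -51.0 63.0 mean 37.3 z 63.0
80 81 x 21.0 64.0 mean 41.2 z 63.0
100 83 x -120.0 64.0 mean 40.9 z 62.0
120 71 x 24.0 60.0 mean 42.1 z 61.0
140 64 x 29.0 61.0 mean 44.5 z 60.0
160 46 x 33.0 61.0 mean 45.8 z 59.0
10.4833
```

View pics/a2.png

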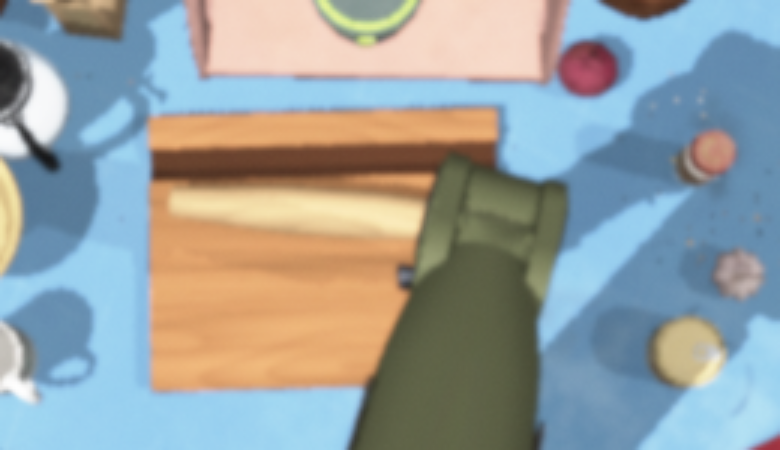

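The pin's left end is at crop (170,203) and the gripper hides its right end. It is still about 0.075 rad askew, with its middle at board x≈33. I'll push the left end back from the far side, which squares it and regains room.

Run:
```python
from h import *
bot.line_to(W(-45,-135,110),velocity=200)
bot.line_to(W(88,143,110),velocity=250)
bot.line_to(W(88,143,28),velocity=150,threshold=8) and print("hit")
bot.line_to(W(76,143,28),velocity=60)
bot.line_to(W(46,143,28),velocity=25)
print(bot.read_state()["position"],bot.read_state()["contact_force"])
bot.line_to(W(75,143,28),velocity=60)
bot.line_to(W(75,143,130),velocity=250)
bot.line_to(W(-110,0,130),velocity=250)
P=look("a3"); np.save("P3.npy",P); slices(P)
print(bot.read_state()["time_s"])
```

```text
[607.7909614  144.85731323  28.01934699] [-0.14604877  0.24616124 -0.01418619]
-160 67 x -22.0 12.0 mean -7.0 z 59.0
-140 67 x -21.0 40.0 mean -4.4 z 60.0
-120 79 x -22.0 16.0 mean -3.5 z 61.0
-100 94 x -22.0 31.0 mean -3.0 z 62.0
-80 88 x -22.0 24.0 mean -1.1 z 64.0
-60 66 x -21.0 58.0 mean 9.1 z 66.0
-40 48 x -15.0 27.0 mean 12.8 z 68.0
-20 53 x -1.0 31.0 mean 13.5 z 69.0
0 62 x 3.0 32.0 mean 17.1 z 67.0
20 54 x 4.0 32.0 mean 17.6 z 67.0
40 63 x 5.0 37.0 mean 18.7 z 68.0
60 47 x 6.0 37.0 mean 23.1 z 66.0
80 46 x 2.0 33.0 mean 20.4 z 67.0
100 77 x -5.0 31.0 mean 13.1 z 64.0
120 68 x -1.0 32.0 mean 14.7 z 61.0
140 61 x 1.0 44.0 mean 17.4 z 59.0
160 46 x 4.0 33.0 mean 18.3 z 58.0
17.1583
```

View pics/a3.png

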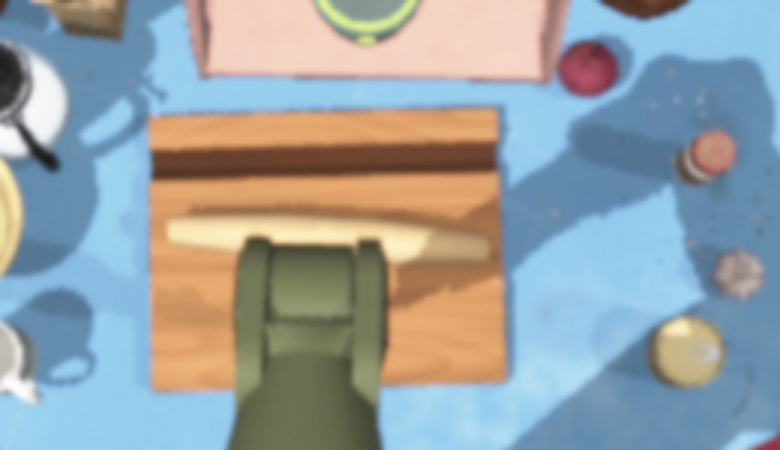

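The pin runs from crop (168,230) to (488,248), still about 0.08 rad askew. Slow end-pushes only roll it. I'll apply a pure couple instead: straddle the middle with the open fingers and turn the gripper, so one fingertip pushes from behind on the right and the other from the front on the left.

```bash
cat >> h.py <<'E'
def q(psi): return [0,-np.sin(psi/2),np.cos(psi/2),0]
def qa(al): return q(BY+al-np.pi/2)
E
python3 - <<'E'
from h import *
bot.open_gripper()
X,Y=5.5,0
for al in (0,.3,.72,.8):
    j=bot.inverse_kinematics(W(X,Y,24),qa(al)); print(al,None if j is None else np.round(j,2))
bot.movep(W(X,Y,130),qa(-.08))
bot.line_to(W(X,Y,90),velocity=200)
hit=bot.line_to(W(X,Y,24),velocity=100,threshold=6); print("hit",hit,bot.read_state()["position"])
if not hit:
    t=bot.read_state()["time_s"]
    for al in (.5,.6,.68,.73):
        bot.movep(W(X,Y,24),qa(al)); s=bot.read_state(); print(al,s["time_s"],s["contact_force"].round(1),s["moment"].round(2))
    bot.movep(W(X,Y,24),qa(.3)); 
    bot.movep(W(X,Y,24),qa(-.0))
P=look("a4"); np.save("P4.npy",P); slices(P)
print(bot.read_state()["time_s"])
E
```

```text
0 [ 0.    0.43 -0.39  0.75  0.    1.53]
0.3 [ 0.    0.43 -0.39  0.75  0.    1.23]
0.72 [ 0.    0.43 -0.39  0.75  0.    0.81]
0.8 [ 0.    0.43 -0.39  0.75  0.    0.73]
hit False [5.73896030e+02 2.41144390e-01 2.46236506e+01]
0.5 21.1833 [-0.2  0.1 -0.1] [-0.01 -0.04  0.02]
0.6 21.4333 [0.2 0.2 0.4] [-0.01 -0.02  0.03]
0.68 21.6833 [-0.5  0.3  0. ] [-0.01 -0.04 -0.02]
0.73 21.9333 [ 0.1  0.4 -0.4] [-0.    0.    0.01]
-160 64 x 1.0 35.0 mean 16.6 z 59.0
-140 72 x -1.0 35.0 mean 16.3 z 59.0
-120 82 x -4.0 36.0 mean 15.2 z 61.0
-100 83 x -6.0 36.0 mean 11.6 z 63.0
-80 86 x -9.0 127.0 mean 12.5 z 63.0
-60 79 x -12.0 33.0 mean 7.6 z 66.0
80 10 x -6.0 25.0 mean 8.6 z 66.0
100 81 x -17.0 21.0 mean 1.8 z 63.0
120 78 x -17.0 19.0 mean -0.0 z 62.0
140 64 x -16.0 16.0 mean -1.5 z 60.0
160 47 x -15.0 110.0 mean 0.2 z 59.0
22.8667
```

Run:
```python
from h import *
X,Y=5.5,0
bot.movep(W(X,Y,24),qa(-.45))
for al in (-.58,-.672):
    bot.movep(W(X,Y,24),qa(al))
bot.movep(W(X,Y,24),qa(-.4)); 
bot.movep(W(X,Y,24),qa(0))
P=look("a5"); np.save("P5.npy",P); slices(P)
print(bot.read_state()["time_s"])
```

```text
-160 63 x -3.0 28.0 mean 11.8 z 59.0
-140 67 x -5.0 28.0 mean 11.1 z 61.0
-120 82 x -7.0 33.0 mean 10.9 z 61.0
-100 87 x -9.0 33.0 mean 9.7 z 63.0
-80 90 x -128.0 33.0 mean 8.1 z 64.0
-60 84 x -14.0 33.0 mean 6.8 z 66.0
80 10 x -5.0 24.0 mean 8.4 z 67.0
100 83 x -14.0 26.0 mean 4.6 z 63.0
120 73 x -14.0 22.0 mean 2.4 z 62.0
140 62 x -13.0 20.0 mean 1.6 z 60.0
160 46 x -12.0 17.0 mean 1.0 z 60.0
24.7583
```

View pics/a5.png

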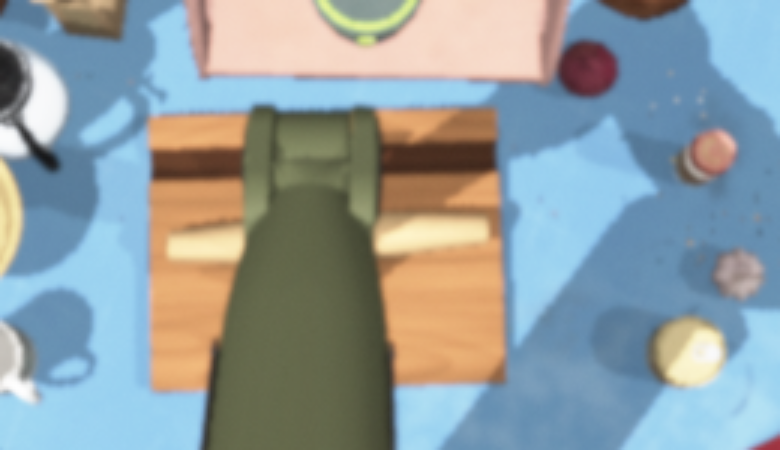

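The pin ends are at crop (170,245) and (488,228), so it is still about −0.035 rad off. One slightly larger turn, then a look from clear of the pin.

Run:
```python
from h import *
X,Y=5.5,0
bot.movep(W(X,Y,24),qa(-.55))
bot.movep(W(X,Y,24),qa(-.735))
bot.movep(W(X,Y,24),qa(-.4)); 
bot.movep(W(X,Y,24),qa(0))
bot.line_to(W(X,Y,130),velocity=200)
bot.movep(W(-75,0,130),Q)
bot.line_to(W(-75,0,25),velocity=150)
P=look("a6"); np.save("P6.npy",P); slices(P)
print(bot.read_state()["time_s"])
```

```text
-160 64 x -37.0 -4.0 mean -21.7 z 59.0
-140 75 x -36.0 3.0 mean -18.9 z 61.0
-120 77 x -33.0 7.0 mean -14.4 z 61.0
-100 90 x -32.0 54.0 mean -11.5 z 63.0
-80 87 x -28.0 17.0 mean -7.7 z 64.0
-60 36 x -28.0 21.0 mean -3.3 z 64.0
20 4 x 34.0 38.0 mean 35.6 z 56.0
40 7 x 34.0 39.0 mean 37.6 z 61.0
80 39 x 5.0 128.0 mean 27.6 z 64.0
100 82 x -66.0 45.0 mean 23.5 z 62.0
120 68 x 10.0 49.0 mean 28.4 z 61.0
140 66 x 9.0 49.0 mean 31.1 z 59.0
160 45 x 19.0 49.0 mean 33.0 z 59.0
29.525
```

The last turn was too quick and overshot: the pin now lies about 0.165 rad askew. I'll repeat it in small slow steps, which should not overshoot.

```bash
cat >> h.py <<'E'
def fit(P):
    b,z=find2(P); s=(abs(b[:,1])>95)&(abs(b[:,0])<60); b=b[s]
    for _ in range(3):
        k=np.polyfit(b[:,1],b[:,0],1); b=b[abs(b[:,0]-np.polyval(k,b[:,1]))<25]
    print("fit rel yaw",-k[0].round(3),"x",k[1].round(1),"t",bot.read_state()["time_s"]); return -k[0],k[1]
E
python3 - <<'E'
from h import *
for i in (3,4,5,6): fit(np.load(f"P{i}.npy"))
X,Y=5.7,0
bot.line_to(W(-75,0,95),velocity=250)
bot.movep(W(X,Y,95),qa(-.16))
if bot.line_to(W(X,Y,24),velocity=150,threshold=6): print("HIT")
else:
    bot.movep(W(X,Y,24),qa(.47))
    for al in np.arange(.50,.681,.03): bot.movep(W(X,Y,24),qa(al))
    fit(look("a7"))
    bot.movep(W(X,Y,24),qa(.4))
    P=look("a7"); np.save("P7.npy",P); fit(P); slices(P)
E
```

```text
fit rel yaw -0.078 x 5.6 t 29.525
fit rel yaw 0.06 x 7.1 t 29.525
fit rel yaw 0.033 x 6.6 t 29.525
fit rel yaw -0.178 x 6.3 t 29.525
fit rel yaw -0.018 x 6.7 t 34.5667
fit rel yaw -0.017 x 6.5 t 34.9917
-160 69 x -38.0 22.0 mean 2.8 z 58.0
-140 69 x -43.0 21.0 mean 3.3 z 60.0
-120 81 x -13.0 26.0 mean 5.1 z 62.0
-100 88 x -100.0 113.0 mean 4.0 z 63.0
-80 87 x -15.0 30.0 mean 4.9 z 64.0
-60 86 x -16.0 30.0 mean 5.0 z 66.0
80 12 x -5.0 31.0 mean 11.7 z 66.0
100 80 x -10.0 31.0 mean 8.7 z 63.0
120 71 x -7.0 25.0 mean 8.1 z 62.0
140 62 x -7.0 27.0 mean 9.4 z 60.0
160 44 x -2.0 23.0 mean 9.4 z 60.0
```

Run:
```python
from h import *
X,Y=5.7,0
bot.movep(W(X,Y,24),qa(0))
bot.line_to(W(X,Y,105),velocity=250)
bot.movep(W(-70,0,105),Q)
bot.line_to(W(-70,0,25),velocity=200)
r=fit(look("a8"))
if abs(r[0])<.04:
    bot.line_to(W(-34,0,25),velocity=80)
    bot.line_to(W(51,0,25),velocity=45)
    fit(look("a8"))
    bot.line_to(W(20,0,25),velocity=120)
    P=look("a9"); fit(P); slices(P); np.save("P9.npy",P)
```

```text
fit rel yaw -0.017 x 6.6 t 37.9417
fit rel yaw 0.138 x 15.3 t 40.6333
fit rel yaw -1.519 x -241.4 t 41.0917
-160 63 x -111.0 111.0 mean 87.4 z 53.0
-140 69 x 74.0 110.0 mean 91.0 z 54.0
-120 77 x 73.0 110.0 mean 90.3 z 56.0
-100 83 x 72.0 110.0 mean 89.4 z 58.0
-80 82 x 73.0 115.0 mean 91.8 z 58.0
-60 42 x 72.0 116.0 mean 91.4 z 59.0
80 19 x 74.0 111.0 mean 92.2 z 60.0
100 82 x 73.0 114.0 mean 91.1 z 56.0
120 71 x -59.0 110.0 mean 88.9 z 56.0
140 67 x 75.0 111.0 mean 90.6 z 53.0
160 51 x -13.0 108.0 mean 88.3 z 53.0
```

View pics/a9.png

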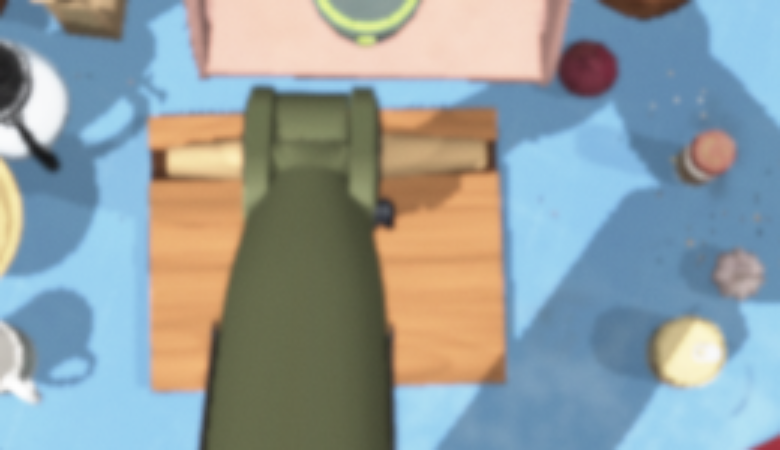

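The pin lies in the groove, parallel to it: crop (168,160) to (488,152), ~6 mm lower than before, with dark groove showing at both ends. The fingers are clear of it.

```bash
python3 -c "
from h import *
bot.wait(0.3); print(bot.read_state()['time_s'],bot.finish_job())"
```

```text
the job is handed in; nothing more can be done
41.3917 None
```

The rolling pin lies settled, square and centred in the rest groove, and I handed the job in at 41.4 s with the fingers clear and no objects disturbed in the pictures, though the judge gave no verdict and I did not measure the roll angle.

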